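Mirror the pen row for a left-handed user

TASK

A left-hander is taking over this desk: move the three markers and the pocket torch from the wooden rack to the white rack in reverse order, so that the one furthest left on the wooden rack ends up furthest right on the white one, and so on along the row, one in each place. The torch is held in a spring clip: pull it straight up until it snaps free. Leave each one lying level and centred across both supports of its place, and do not disturb the mug, the clock or the stapler.

Things in the scene. Friction and masses are not known exactly. Their poses are not given: they have to be found in the camera images.
- marker_red: red marker pen, a cylinder 20 mm in diameter, 124 mm long, 20 to 40 g, red with a white sleeve on the half towards -x. Origin on its axis, mid-length; x along the axis. Starts level and loose in the red dock, axis 46 mm above the desk.
- marker_blue: blue marker pen, a cylinder 20 mm in diameter, 124 mm long, 20 to 40 g, blue with a white sleeve on the half towards -x. Origin on its axis, mid-length; x along the axis. Starts level and loose in the blue dock, axis 46 mm above the desk.
- marker_yellow: yellow marker pen, a cylinder 20 mm in diameter, 124 mm long, 20 to 40 g, yellow with a white sleeve on the half towards -x. Origin on its axis, mid-length; x along the axis. Starts level and loose in the yellow dock, axis 46 mm above the desk.
- torch: pocket torch, a silver cylinder 20 mm in diameter, 124 mm long, 40 to 85 g, with a dark head (23 mm in diameter, from 48 to 64 mm towards +x) and a small tail button. Origin on its axis, mid-barrel; x along the axis to the head. Starts level in the spring clip of the black dock, axis 46 mm above the desk. Grip it across mid-barrel.
- dock_red: red dock, fixed on the wooden rack, where the red marker starts: a red plate 112 x 54 mm, top 17 mm above the desk, with two V saddles at x = -38 and +38 mm (12 mm thick, tops 54 mm above the desk), clear between them for fingers. Origin under the plate's centre, 12 mm above the desk; x along the marker, y along the row, to the left.
- dock_blue: blue dock, fixed on the wooden rack, where the blue marker starts: a blue plate 112 x 54 mm, top 17 mm above the desk, with two V saddles at x = -38 and +38 mm (12 mm thick, tops 54 mm above the desk), clear between them for fingers. Origin under the plate's centre, 12 mm above the desk; x along the marker, y along the row, to the left.
- dock_yellow: yellow dock, fixed on the wooden rack, where the yellow marker starts: a yellow plate 112 x 54 mm, top 17 mm above the desk, with two V saddles at x = -38 and +38 mm (12 mm thick, tops 54 mm above the desk), clear between them for fingers. Origin under the plate's centre, 12 mm above the desk; x along the marker, y along the row, to the left.
- dock_torch: black dock of the torch, fixed on the wooden rack: plate as the others, with a steel C clip open upward, jaws at x = -38 and +38 mm (10 mm long, tops 61 mm above the desk); between them clear for fingers down to 24 mm. It holds until pulled up with 8 to 13 N, free after 20 mm; grip with 30 N. Origin 12 mm above the desk; x along the torch, y along the row, to the left.
- old_rack: wooden rack, fixed: a brown board 120 x 270 x 12 mm that carries the four docks in a row, centred at y = +97.5, +32.5, -32.5 and -97.5 mm. Origin under its centre, on the desk; y along the row, to the left as the robot sees it (turned 0.25 rad at most).
- new_rack: white rack, fixed, board 120 x 270 x 12 mm with four grey fields, left or right of the wooden one, both turned 0.25 rad at most. Four places at y = +97.5, +32.5, -32.5, -97.5 mm (docks also 65 mm apart), each two V saddles at x = -38 and +38 mm (black, 12 mm thick, V 40 mm wide, tops 54 mm above the desk) holding a barrel along x, axis 46 mm up. Origin under its centre, on the desk; y left.
- mug: bystander: blue mug, 70 mm wide, 70 mm high, with a handle; origin under its centre. Not to be moved.
- clock: bystander: brass desk clock, 35 x 75 x 75 mm; origin under its centre. Not to be moved.
- stapler: bystander: red and black stapler, 130 x 36 x 46 mm; origin under its centre. Not to be moved.
Things that resemble listed ones, but are neither listed nor needed, are in the scene too. Leave any purple or turquoise look-alike of the marker_red alone.

How it is judged:
By the outcome, as a careful person would: the job done as asked, in the order asked, and still so for the second after the job is handed in, with the robot touching nothing.
It also fails if it takes over 104 s, if anything falls off the work surface, if the arm or the gripper's body presses on something with over 40 N, if the wrist force passes 120 N, or if a joint passes its speed limit or range.

ROBOT

A 6-joint arm with a two-finger parallel gripper is mounted at the origin on the work surface. World frame = base frame: x ahead of the robot, y to its left, z up, the work surface at z = 0. Lengths are in m, angles in degrees, forces in N, time in s.
With the tool pointing down it reaches from about 0.3 to 0.75 m from the base axis. Payload 8.5 kg.
Tool frame: the origin (TCP) lies at the very end of the fingers, on their centre line; the grasp point (between the pads) lies 19 mm behind it (env.hold_point_z is the distance from the TCP to the grasp point, in m); z points along the fingers, y is the line along which they close (so a half turn about z gives the same grasp; the last joint's range is limited). The gripper opens to 85 mm and grips with 20 to 120 N. Pads are 22 mm wide; open, the fingers measure 114 mm over their backs; the gripper's body (76 mm by 85 mm) begins 54 mm behind the grasp point. The pads swing forward as they close: fully open they stand 13 mm farther back than shut.
Start: joints at [-84.185, 21.807, 74.336, -0, 83.858, -12.336], TCP at [0.171, -0.523, 0.231] pointing down, gripper open.
Joint ranges: [-178.18, 178.18], [-50.72, 133.34], [12.68, 142.11], [-81.47, 261.47], [9.98, 163.14], [-165.26, 165.26]. Speed limits (degrees/s): [136.94, 136.94, 180, 180, 180, 180].

INTERFACE

Orientations are given as a 3x3 rotation matrix whose columns are the frame's x, y, z axes.
In Python, from rig import env, optics gives the robot as it stands.
- The arm moves only by the shell command python3 -m jog 'ROWS' [OPENING] [FORCE]. ROWS is JSON, a list of rows, each an object with "linear": the shift along the tool's x, y, z in units of 40 mm (1.0 is 40 mm), a list of three; "roll": the turn about the tool's z in units of 5 degrees (1.0 is 5 degrees). A call has 1 to 12 rows; each row shifts and turns the commanded pose from where the row before left it, along the tool's axes as they then stand; what a row does not reach is not made up. A row lasts 1/12 s, in which the tool goes at most 41.7 mm and 7.16 degrees, less where a joint would pass 70% of its speed; a pose out of reach is approached as far as the arm can. A call is refused whole if a number of a shift passes 1 or a number of a turn 1, either way. A call with a gripper value outside its range is refused whole. OPENING is the opening, from -1 (shut) to 1 (fully open), set as the call begins (- or left out, the last holds). The fingers move at their own pace and stop on an object; FORCE is the grip in N (left out, the last holds). Time passes only in rows, so rows that do not move let the fingers close. It gives the time, the measured TCP pose, the force, the opening and the grip force at its end, in the units of the state.
- env.observe(): the state, without advancing time (a new reading comes with each control period).
- optics.get_image(name): name is "side" or "top" or "wrist"; returns the picture (384x512x3 uint8, red, green, blue); there is no depth.
- optics.calibration(name): a dict with "fov_y" (degrees; the focal length in pixels is half the picture's height over the tangent of half this angle, whatever the lens; pixels are square), "cx", "cy" (the principal point, pixels), "T" (4x4, takes a point from camera to world coordinates). Camera axes: x right, y down, z forward; pixel columns grow to the right and rows downward; lengths in m; the calibration is good to about 2 mm. A picture is of the moment at which its call begins: read the wrist's pose just before it. calibration takes no time and is no camera call; for the wrist camera it gives the pose at the moment of the call.
- env.close_job(): hands the job in; it is judged then, once.
The state is a dict: "time_s": time; "q": joint angles; "qvel": joint speeds; "joint_efforts": joint torques, N m; "position": TCP position; "tool_rot": TCP orientation; "ft_force": force on the tool from outside, world axes, zero at the start; "wrist_torque": the same for the moment, N m; "grip_width": finger opening in m; "gripper_force": force on a finger pad.
Only numpy, scipy, OpenCV 4.12 (cv2) and the standard library are available. Lean on these libraries where they do the work, as an engineer would, in place of code of your own. Each camera call takes 0.05 s, during which the arm holds its last target. There are 200 camera calls.

## Working session

There is one attempt and no reset: what is moved stays moved. The work goes in short steps, Python scripts to look and compute and a shell command to move; the robot and the scene stay as the last step left them, time stands still between calls to the robot, and variables do not carry over. Pictures are saved under pics/ and viewed, at most 14 in all, crops included, and the job is handed in when it is done.

```bash
ls; mkdir -p pics
python3 - <<'E'
from rig import env, optics
import cv2
for n in ("top","side"):
    c=optics.calibration(n); print(n,c)
    cv2.imwrite(f"pics/{n}0.png",cv2.resize(optics.get_image(n)[:,:,::-1],(800,600),interpolation=cv2.INTER_CUBIC))
o=env.observe(); print({k:o[k] for k in ("time_s","position","tool_rot","grip_width")}, env.hold_point_z)
E
```

```text
pics
top {'fov_y': 43.119368222454675, 'cx': 263.2956771954033, 'cy': 195.21105890994417, 'T': array([[ 0.0208466 , -0.97602157,  0.21667328,  0.270898  ],
       [-0.99978038, -0.02081626,  0.00242259,  0.01219756],
       [ 0.00214583, -0.21667619, -0.97624117,  1.44258434],
       [ 0.        ,  0.        ,  0.        ,  1.        ]])}
side {'fov_y': 54.89756151900823, 'cx': 251.1706976740885, 'cy': 193.55205411728366, 'T': array([[-0.76146321, -0.31310434,  0.5675733 , -0.10208439],
       [-0.64800822,  0.38944128, -0.65453865,  0.79075833],
       [-0.01609758, -0.86619926, -0.49943939,  0.66311857],
       [ 0.        ,  0.        ,  0.        ,  1.        ]])}
{'time_s': 0.1, 'position': array([ 0.17132708, -0.52236276,  0.23078072]), 'tool_rot': array([[ 9.50239553e-01,  3.11520109e-01, -1.17352061e-04],
       [ 3.11520001e-01, -9.50238745e-01,  1.27155621e-03],
       [ 2.84602854e-04, -1.24484052e-03, -9.99999185e-01]]), 'grip_width': 0.08512402488462466} 0.0187
```

View pics/top0.png

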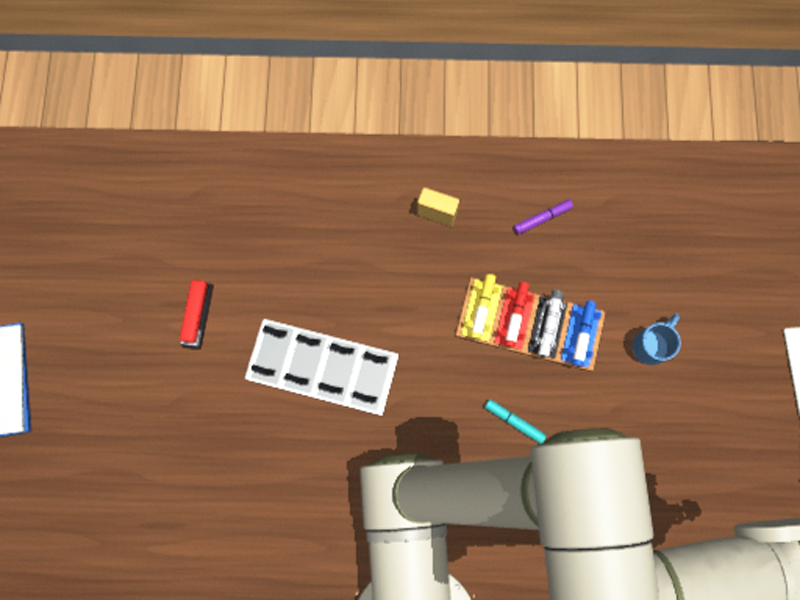

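View pics/side0.png

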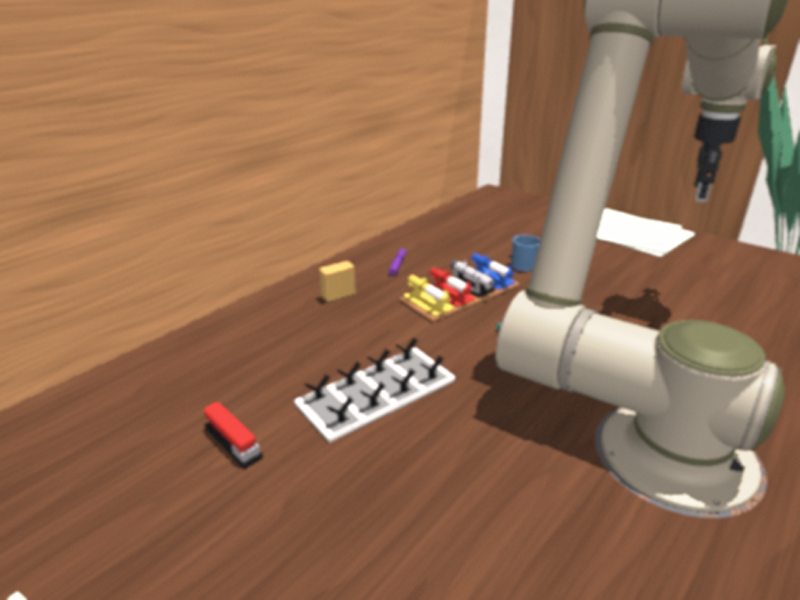

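The top view shows the wooden rack (dock marks near 800x600 pixels yellow (483,308), red (516,315), torch/black (548,325), blue (582,333)), and the white rack at about (322,366) to its left. The purple (543,217) and turquoise (515,421) pens lie on the desk and are decoys. The listed markers are the ones in the docks. Old order from the left is yellow, red, torch, blue, so the white rack from the left must be blue, torch, red, yellow.

```bash
cat > h.py <<'E'
import numpy as np, cv2
from rig import env, optics
def proj_plane(cal, px, z, W=512,H=384):
    f=H/2/np.tan(np.radians(cal["fov_y"])/2); px=np.atleast_2d(np.asarray(px,float))
    d=np.c_[(px[:,0]-cal["cx"])/f,(px[:,1]-cal["cy"])/f,np.ones(len(px))]@cal["T"][:3,:3].T
    o=cal["T"][:3,3]; return o+d*((z-o[2])/d[:,2])[:,None]
def pix(cal,P,H=384):
    f=H/2/np.tan(np.radians(cal["fov_y"])/2); P=np.atleast_2d(P)
    c=(P-cal["T"][:3,3])@cal["T"][:3,:3]; return np.c_[c[:,0]/c[:,2]*f+cal["cx"],c[:,1]/c[:,2]*f+cal["cy"]]
E
python3 - <<'E'
from h import *
c=optics.calibration("top"); s=1/1.5625
W=np.array([(265,320),(398,353),(382,414),(246,379)])*s
O=np.array([(470,277),(605,307),(593,370),(457,337)])*s
for q in(W,O):
    P=proj_plane(c,q,.012)[:,:2]; print(P.round(3), cv2.minAreaRect(P.astype(np.float32)*1000), P.mean(0))
w=optics.calibration("wrist"); o=env.observe()
R=o["tool_rot"]; print(w["fov_y"],w["cx"],w["cy"],"cam in tool",R.T@(w["T"][:3,3]-o["position"]),"\n",R.T@w["T"][:3,:3])
E
```

```text
[[0.553 0.296]
 [0.494 0.039]
 [0.378 0.066]
 [0.439 0.325]] ((466.51373291015625, 182.15298461914062), (265.66778564453125, 118.96662902832031), 76.900390625) [0.46611705 0.18173597]
[[ 0.647 -0.097]
 [ 0.592 -0.358]
 [ 0.47  -0.331]
 [ 0.528 -0.073]] ((559.594482421875, -214.34066772460938), (266.33984375, 125.74481201171875), 77.62210845947266) [ 0.55910421 -0.21467228]
61.36849392789456 252.93150152937244 186.4540744565166 cam in tool [ 0.08604558  0.00017334 -0.14426839] 
 [[-1.36777245e-03 -9.44964641e-01 -3.27169615e-01]
 [ 9.99998816e-01 -1.52326398e-03  2.19029416e-04]
 [-7.05340743e-04 -3.27168928e-01  9.44965605e-01]]
```

```bash
python3 -m jog '[{"linear":[0,0,0],"roll":1},{"linear":[0,0,0],"roll":1},{"linear":[0,0,0],"roll":1},{"linear":[0,0,0],"roll":1},{"linear":[0,0,0],"roll":1},{"linear":[0,0,0],"roll":1},{"linear":[0,0,0],"roll":0.2}]' 0.2
python3 -m jog '[{"linear":[0.6,-0.75,0],"roll":0},{"linear":[0.6,-0.75,0],"roll":0},{"linear":[0.6,-0.75,0],"roll":0},{"linear":[0.6,-0.75,0],"roll":0},{"linear":[0.6,-0.75,0],"roll":0},{"linear":[0.6,-0.75,0],"roll":0},{"linear":[0.6,-0.75,0],"roll":0},{"linear":[0.6,-0.75,0],"roll":0},{"linear":[0.6,-0.75,0],"roll":0},{"linear":[0.6,-0.75,0],"roll":0},{"linear":[0.6,-0.75,0],"roll":0},{"linear":[0.6,-0.75,0],"roll":0}]'
python3 -m jog '[{"linear":[0,0,0],"roll":0},{"linear":[0,0,0],"roll":0},{"linear":[0,0,0],"roll":0}]'
python3 - <<'E'
from h import *
o=env.observe(); c=optics.calibration("wrist"); im=optics.get_image("wrist")[:,:,::-1]
np.savez("w1.npz",im=im,T=c["T"],pos=o["position"]); print(o["tool_rot"])
cv2.imwrite("pics/w1.png",cv2.resize(im,(800,600),interpolation=cv2.INTER_CUBIC))
c=optics.calibration("top"); im=optics.get_image("top")[:,:,::-1];cv2.imwrite("pics/top1.png",im)
E
```

```text
time_s: 0.68
position: [0.1713, -0.5225, 0.231]
tool_rot: [[0.974, -0.226, -0.0], [-0.226, -0.974, 0.001], [-0.0, -0.001, -1.0]]
ft_force: [0.1, -1.0, -0.5]
grip_width: 0.0511
gripper_force: 0.0
time_s: 1.68
position: [0.5334, -0.2341, 0.2312]
tool_rot: [[0.975, -0.22, -0.0], [-0.22, -0.975, 0.0], [-0.0, -0.0, -1.0]]
ft_force: [-0.2, -0.6, 0.6]
grip_width: 0.0514
gripper_force: 0.0
time_s: 1.93
position: [0.5319, -0.2358, 0.231]
tool_rot: [[0.975, -0.221, -0.001], [-0.221, -0.975, 0.0], [-0.001, 0.0, -1.0]]
ft_force: [-0.5, 1.0, 0.6]
grip_width: 0.0512
gripper_force: 0.0
[[ 9.75268842e-01 -2.21020447e-01 -8.04230387e-04]
 [-2.21020373e-01 -9.75269174e-01  1.81041162e-04]
 [-8.24354904e-04  1.18749607e-06 -9.99999660e-01]]
```

View pics/w1.png

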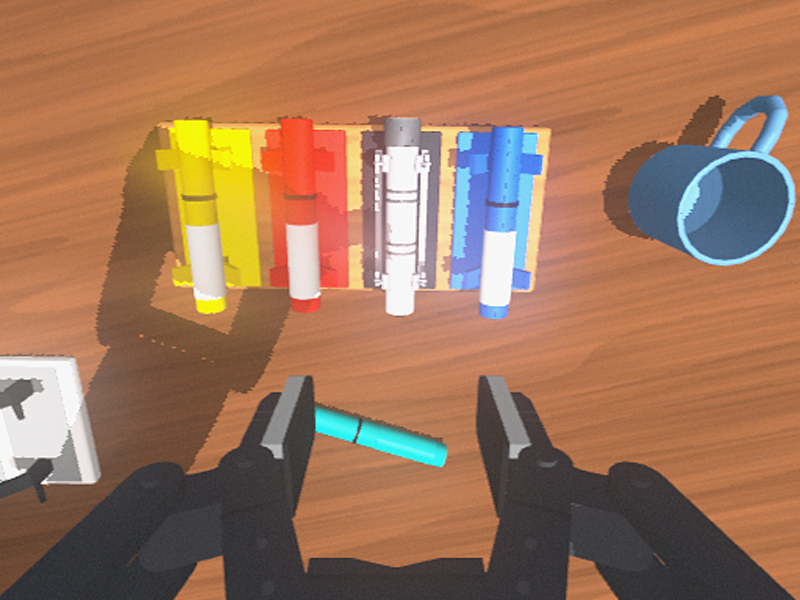

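The wrist view shows the markers lying in their docks, left to right yellow (195,215), red (300,215), torch (402,215), blue (500,220). The turquoise decoy lies on the desk at (380,435). I'll fit the rack pose to the board corners and the marker ends.

```bash
cat > fit.py <<'E'
from h import *
from scipy.optimize import least_squares
def fit(cal,px,loc,x0):
    px=np.array(px)/1.5625; loc=np.array(loc)
    def W(p,L=loc): c,s=np.cos(p[2]),np.sin(p[2]); return np.c_[p[0]+c*L[:,0]-s*L[:,1],p[1]+s*L[:,0]+c*L[:,1],L[:,2]]
    r=least_squares(lambda p:(pix(cal,W(p))-px).ravel(),x0,loss="soft_l1")
    return r.x,(pix(cal,W(r.x))-px),W
E
python3 - <<'E'
from fit import *
d=np.load("w1.npz"); c=optics.calibration("wrist"); c["T"]=d["T"]
Y=[.0975,.0325,-.0325,-.0975]
px=[(551,127),(535,293),(160,124)]; loc=[(.06,-.135,.012),(-.06,-.135,.012),(.06,.135,.012)]
far=[(192,119),(297,119),None,(507,126)]; near=[(210,312),(306,311),None,(493,318)]
for y,a,b in zip(Y,far,near):
    if a: px+=[a,b]; loc+=[(.062,y,.056),(-.062,y,.056)]
p,res,W=fit(c,px,loc,[.56,-.21,-.21]); print(p.round(4)); print((res).round(1).tolist())
im=cv2.resize(d["im"],(1600,1200),interpolation=cv2.INTER_CUBIC); k=3.125
def draw(L): 
    q=(pix(c,W(p,np.array(L)))*k).astype(np.int32); cv2.polylines(im,[q],True,(0,255,0),1)
draw([(.06,.135,.012),(.06,-.135,.012),(-.06,-.135,.012),(-.06,.135,.012)])
for y in Y: draw([(.062,y+.01,.046),(.062,y-.01,.046),(-.062,y-.01,.046),(-.062,y+.01,.046)]); draw([(.044,y,.046),(-.044,y,.046)]); draw([(.056,y+.027,.017),(.056,y-.027,.017),(-.056,y-.027,.017),(-.056,y+.027,.017)])
cv2.imwrite("pics/o1.png",im[180:680,300:1100])
E
```

```text
[ 0.5582 -0.2129 -0.2409]
[[1.8, 0.6], [0.0, 0.3], [-1.3, -2.0], [-2.7, 0.1], [-0.4, 0.2], [-0.2, 1.3], [-0.5, 1.8], [4.2, -0.7], [2.3, -0.8]]
```

View pics/o1.png

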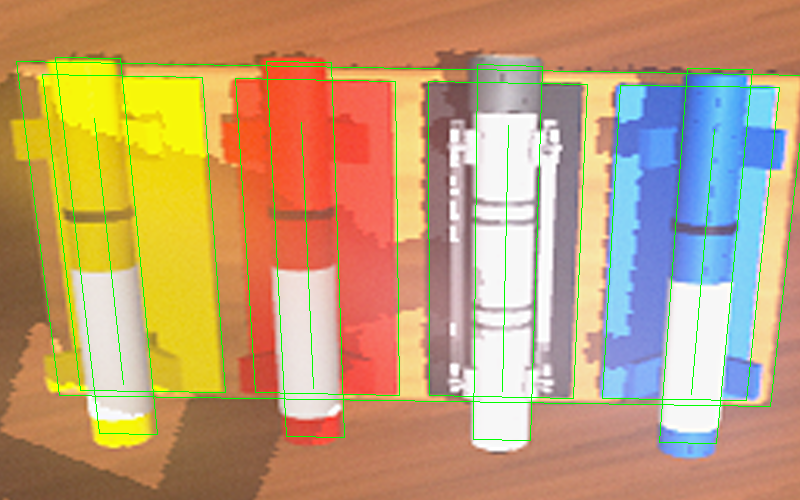

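The overlay matches the dock plates, and the markers sit within about 2 mm of centre. Blue goes first.

```bash
python3 -m jog '[{"linear":[0,0,0],"roll":0.2},{"linear":[0.24,0.86,0],"roll":0},{"linear":[0.24,0.86,0],"roll":0},{"linear":[0,0,1],"roll":0},{"linear":[0,0,1],"roll":0},{"linear":[0,0,1],"roll":0},{"linear":[0,0,0],"roll":0},{"linear":[0,0,0],"roll":0},{"linear":[0,0,0],"roll":0}]'
cat > go.py <<'E'
import sys
from h import *
# usage: go.py x y z yaw -> needed shift in tool units after the roll
x,y,z,yaw=map(float,sys.argv[1:5]); o=env.observe(); R=o["tool_rot"]; cur=np.arctan2(R[1,0],R[0,0])
roll=-np.degrees(yaw-cur)/5; c,s=np.cos(yaw),np.sin(yaw); d=np.array([x,y,z])-o["position"]
print("roll",round(roll,2),"lin",(np.array([c*d[0]+s*d[1],s*d[0]-c*d[1],-d[2]])/.04).round(2),"pos",o["position"].round(4))
E
python3 go.py .534 -.3074 .028 -.2409
```

```text
time_s: 2.78
position: [0.535, -0.3082, 0.1139]
tool_rot: [[0.971, -0.24, 0.003], [-0.24, -0.971, -0.002], [0.003, 0.002, -1.0]]
ft_force: [0.7, 0.9, -0.1]
grip_width: 0.051
gripper_force: 0.0
roll -0.02 lin [-0.03 -0.01  2.15] pos [ 0.535  -0.3082  0.1139]
```

Descend slowly, grip, and lift.

```bash
python3 -m jog '[{"linear":[0,0,0.5],"roll":0},{"linear":[0,0,0.5],"roll":0},{"linear":[0,0,0.4],"roll":0},{"linear":[0,0,0.4],"roll":0},{"linear":[0,0,0.3],"roll":0},{"linear":[0,0,0],"roll":0},{"linear":[0,0,0],"roll":0}]'
python3 -m jog '[{"linear":[0,0,0],"roll":0},{"linear":[0,0,0],"roll":0},{"linear":[0,0,0],"roll":0},{"linear":[0,0,0],"roll":0},{"linear":[0,0,0],"roll":0},{"linear":[0,0,0],"roll":0}]' -1 30
python3 -m jog '[{"linear":[0,0,-0.4],"roll":0},{"linear":[0,0,-0.6],"roll":0},{"linear":[0,0,-0.8],"roll":0},{"linear":[0,0,-0.9],"roll":0},{"linear":[0,0,-0.9],"roll":0},{"linear":[0,0,-0.9],"roll":0},{"linear":[0,0,-0.6],"roll":0},{"linear":[0,0,0],"roll":0}]'
python3 go.py .46 .15 .23 -.2409
```

```text
time_s: 3.37
position: [0.5353, -0.3079, 0.0296]
tool_rot: [[0.971, -0.239, 0.003], [-0.239, -0.971, -0.002], [0.003, 0.002, -1.0]]
ft_force: [0.8, 0.7, 0.4]
grip_width: 0.0512
gripper_force: 0.0
time_s: 3.87
position: [0.5352, -0.3067, 0.029]
tool_rot: [[0.971, -0.239, 0.002], [-0.239, -0.971, -0.0], [0.002, -0.0, -1.0]]
ft_force: [0.8, 4.6, 6.4]
grip_width: 0.0191
gripper_force: 29.5
time_s: 4.53
position: [0.5356, -0.308, 0.2381]
tool_rot: [[0.971, -0.239, 0.009], [-0.239, -0.971, -0.007], [0.01, 0.005, -1.0]]
ft_force: [-0.4, -0.2, 0.5]
grip_width: 0.0192
gripper_force: 29.5
roll -0.01 lin [ -4.57 -10.67   0.2 ] pos [ 0.5356 -0.308   0.2381]
```

```bash
python3 -m jog '[{"linear":[-0.38,-0.89,0],"roll":0},{"linear":[-0.38,-0.89,0],"roll":0},{"linear":[-0.38,-0.89,0],"roll":0},{"linear":[-0.38,-0.89,0],"roll":0},{"linear":[-0.38,-0.89,0],"roll":0},{"linear":[-0.38,-0.89,0],"roll":0},{"linear":[-0.38,-0.89,0],"roll":0},{"linear":[-0.38,-0.89,0],"roll":0},{"linear":[-0.38,-0.89,0],"roll":0},{"linear":[-0.38,-0.89,0],"roll":0},{"linear":[-0.38,-0.89,0],"roll":0},{"linear":[-0.38,-0.89,0],"roll":0}]'
python3 -m jog '[{"linear":[0,0,0],"roll":0},{"linear":[0,0,0],"roll":0},{"linear":[0,0,0],"roll":0}]'
python3 - <<'E'
from h import *
o=env.observe(); c=optics.calibration("wrist"); im=optics.get_image("wrist")[:,:,::-1]
np.savez("w2.npz",im=im,T=c["T"],pos=o["position"],R=o["tool_rot"])
cv2.imwrite("pics/w2.png",cv2.resize(im,(800,600),interpolation=cv2.INTER_CUBIC))
E
```

```text
time_s: 5.53
position: [0.4586, 0.1531, 0.2314]
tool_rot: [[0.971, -0.24, 0.0], [-0.24, -0.971, 0.0], [0.0, -0.0, -1.0]]
ft_force: [1.4, -0.1, -0.6]
grip_width: 0.0188
gripper_force: 29.5
time_s: 5.78
position: [0.4594, 0.1511, 0.2313]
tool_rot: [[0.971, -0.239, -0.0], [-0.239, -0.971, -0.0], [0.0, 0.0, -1.0]]
ft_force: [-0.5, -0.6, -0.9]
grip_width: 0.0189
gripper_force: 29.6
```

View pics/w2.png

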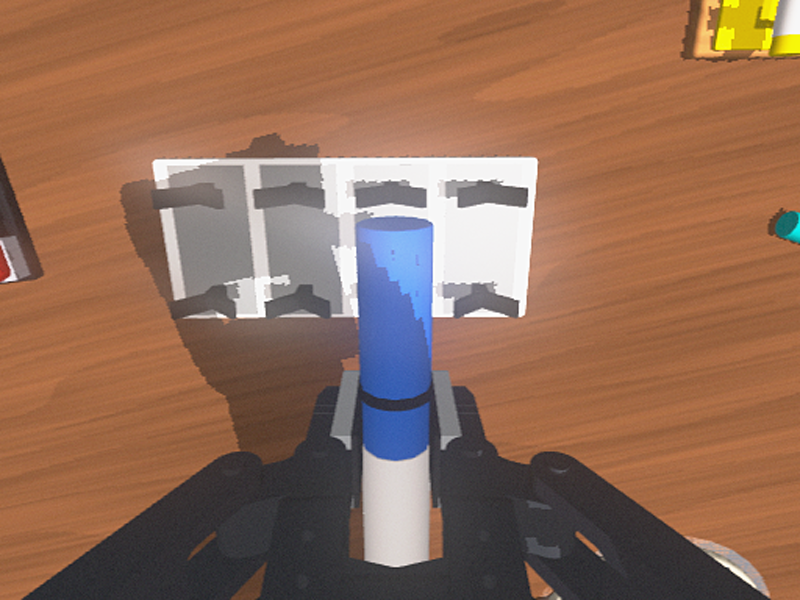

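The view shows the empty white rack with board corners (153,159), (537,158), (526,318) and (177,318). Blue is held straight in the pads, with its far end at (395,225).

Run:
```python
from fit import *
d=np.load("w2.npz"); c=optics.calibration("wrist"); c["T"]=d["T"]
px=[(153,159),(537,158),(526,318),(177,318)]; loc=[(.06,.135,.012),(.06,-.135,.012),(-.06,-.135,.012),(-.06,.135,.012)]
p,res,W=fit(c,px,loc,[.466,.18,-.22]); print(p.round(4)); print(res.round(1).tolist())
for y in (.0975,.0325,-.0325,-.0975): print(y,W(p,np.array([[0,y,.046]])).round(4))
P=proj_plane(c,np.array([(395,225),(396,563)])/1.5625,d["pos"][2]+.019); print("marker end tool",((P-d["pos"])@d["R"]).round(4))
im=cv2.resize(d["im"],(1600,1200),interpolation=cv2.INTER_CUBIC); k=3.125
def draw(L): 
    q=(pix(c,W(p,np.array(L)))*k).astype(np.int32); cv2.polylines(im,[q],True,(0,255,0),1)
draw(loc)
for y in (.0975,.0325,-.0325,-.0975):
  for x in(-.038,.038): draw([(x-.006,y-.02,.054),(x+.006,y-.02,.054),(x+.006,y+.02,.054),(x-.006,y+.02,.054)])
cv2.imwrite("pics/o2.png",im[260:700,280:1080])
```

```text
[ 0.4661  0.1855 -0.2403]
[[-0.5, -0.0], [1.5, 0.0], [-0.5, -0.2], [-0.0, 0.3]]
0.0975 [[0.4893 0.2802 0.046 ]]
0.0325 [[0.4739 0.217  0.046 ]]
-0.0325 [[0.4584 0.1539 0.046 ]]
-0.0975 [[0.4429 0.0908 0.046 ]]
marker end tool [[ 0.0602 -0.0006 -0.019 ]
 [-0.05   -0.0005 -0.019 ]]
```

View pics/o2.png

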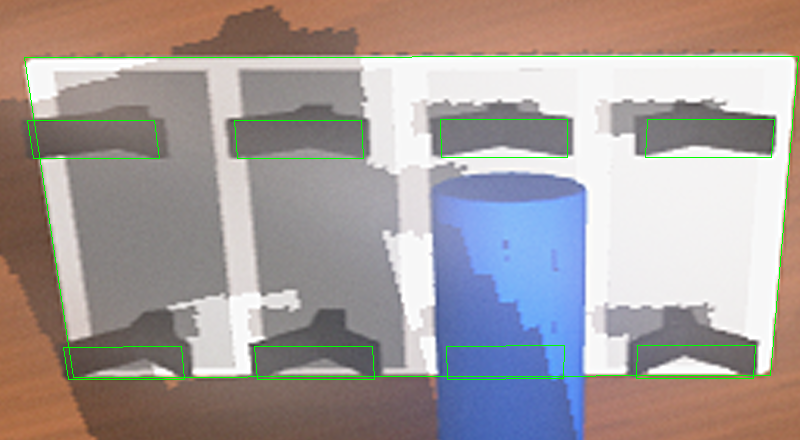

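```bash
python3 go.py .491 .2798 .111 -.2403; python3 -m jog '[{"linear":[0,-0.85,0],"roll":0},{"linear":[0,-0.85,0],"roll":0},{"linear":[0,-0.85,0],"roll":0},{"linear":[0,-0.75,0],"roll":0},{"linear":[0,0,0.8],"roll":0},{"linear":[0,0,0.8],"roll":0},{"linear":[0,0,0.8],"roll":0},{"linear":[0,0,0.6],"roll":0},{"linear":[0,0,0],"roll":0},{"linear":[0,0,0],"roll":0},{"linear":[0,0,0],"roll":0}]'; python3 go.py .491 .2798 .029 -.2403
```

```text
roll -0.03 lin [-0.01 -3.32  3.01] pos [0.4596 0.1506 0.2313]
time_s: 6.75
position: [0.4924, 0.279, 0.113]
tool_rot: [[0.971, -0.241, 0.003], [-0.241, -0.971, 0.001], [0.002, -0.001, -1.0]]
ft_force: [-0.1, 0.3, -0.2]
grip_width: 0.0187
gripper_force: 29.7
roll -0.03 lin [-0.04 -0.01  2.1 ] pos [0.4924 0.279  0.113 ]
```

```bash
python3 -m jog '[{"linear":[-0.04,0,0.5],"roll":0},{"linear":[0,0,0.5],"roll":0},{"linear":[0,0,0.4],"roll":0},{"linear":[0,0,0.3],"roll":0},{"linear":[0,0,0.2],"roll":0},{"linear":[0,0,0.15],"roll":0},{"linear":[0,0,0],"roll":0},{"linear":[0,0,0],"roll":0}]'; python3 go.py .491 .2798 .029 -.2403
```

```text
time_s: 7.42
position: [0.4901, 0.28, 0.0303]
tool_rot: [[0.971, -0.239, 0.002], [-0.239, -0.971, 0.0], [0.001, -0.001, -1.0]]
ft_force: [-0.2, -0.1, -0.3]
grip_width: 0.0188
gripper_force: 29.6
roll -0.02 lin [0.02 0.   0.03] pos [0.4901 0.28   0.0303]
```

Release, lift, and work out the route to the torch.

```bash
python3 -m jog '[{"linear":[0,0,0.03],"roll":0},{"linear":[0,0,0],"roll":0},{"linear":[0,0,0],"roll":0},{"linear":[0,0,0],"roll":0},{"linear":[0,0,0],"roll":0}]' 0.2
python3 -m jog '[{"linear":[0,0,-0.3],"roll":0},{"linear":[0,0,-0.6],"roll":0},{"linear":[0,0,-0.9],"roll":0},{"linear":[0,0,-0.9],"roll":0},{"linear":[0,0,-0.9],"roll":0},{"linear":[0,0,-0.4],"roll":0},{"linear":[0,0,0],"roll":0},{"linear":[0,0,0],"roll":0}]'
python3 - <<'E'
from h import *
c,s=np.cos(-.2409),np.sin(-.2409)
for n,y in (("yellow",.0975),("red",.0325),("torch",-.0325)): print(n,(.5582-s*y-.001*c).round(4),(-.2129+c*y-.001*s).round(4))
E
python3 go.py .5495 -.2442 .19 -.2409
```

```text
time_s: 7.83
position: [0.4896, 0.2799, 0.0283]
tool_rot: [[0.971, -0.239, 0.0], [-0.239, -0.971, 0.0], [0.0, -0.0, -1.0]]
ft_force: [-0.1, -0.2, -0.4]
grip_width: 0.051
gripper_force: 0.0
time_s: 8.5
position: [0.4895, 0.2799, 0.1885]
tool_rot: [[0.971, -0.239, 0.001], [-0.239, -0.971, 0.0], [0.001, -0.001, -1.0]]
ft_force: [0.3, 0.7, -0.7]
grip_width: 0.0515
gripper_force: 0.0
yellow 0.5805 -0.118
red 0.565 -0.1811
torch 0.5495 -0.2442
roll -0.01 lin [ 4.58 12.37 -0.04] pos [0.4895 0.2799 0.1885]
```

```bash
python3 -m jog '[{"linear":[0.36,0.95,0],"roll":0},{"linear":[0.36,0.95,0],"roll":0},{"linear":[0.36,0.95,0],"roll":0},{"linear":[0.36,0.95,0],"roll":0},{"linear":[0.36,0.95,0],"roll":0},{"linear":[0.36,0.95,0],"roll":0},{"linear":[0.36,0.95,0],"roll":0},{"linear":[0.36,0.95,0],"roll":0},{"linear":[0.36,0.95,0],"roll":0},{"linear":[0.36,0.95,0],"roll":0},{"linear":[0.36,0.95,0],"roll":0},{"linear":[0.36,0.95,0],"roll":0}]'
python3 -m jog '[{"linear":[0.26,0.95,0],"roll":0},{"linear":[0,0,0.6],"roll":0},{"linear":[0,0,0.8],"roll":0},{"linear":[0,0,0.6],"roll":0},{"linear":[0,0,0],"roll":0},{"linear":[0,0,0],"roll":0},{"linear":[0,0,0],"roll":0}]'; python3 go.py .5495 -.2442 .028 -.2409
python3 - <<'E'
from h import *
o=env.observe(); c=optics.calibration("wrist"); im=optics.get_image("wrist")[:,:,::-1]
cv2.imwrite("pics/w3.png",im)
c=optics.calibration("top"); im=optics.get_image("top")[:,:,::-1]
q=pix(c,np.array([.47,.18,.046]))[0].astype(int); cv2.imwrite("pics/t3.png",cv2.resize(im[q[1]-50:q[1]+50,q[0]-60:q[0]+60],None,fx=4,fy=4))
E
```

```text
time_s: 9.5
position: [0.5474, -0.206, 0.1861]
tool_rot: [[0.971, -0.24, -0.003], [-0.24, -0.971, 0.002], [-0.003, -0.001, -1.0]]
ft_force: [2.0, 0.2, 0.4]
grip_width: 0.051
gripper_force: 0.0
time_s: 10.08
position: [0.5496, -0.2437, 0.1089]
tool_rot: [[0.971, -0.239, 0.001], [-0.239, -0.971, -0.0], [0.001, 0.0, -1.0]]
ft_force: [-0.2, -0.3, 0.3]
grip_width: 0.051
gripper_force: 0.0
roll -0.01 lin [0.   0.01 2.02] pos [ 0.5496 -0.2437  0.1089]
```

View pics/w3.png

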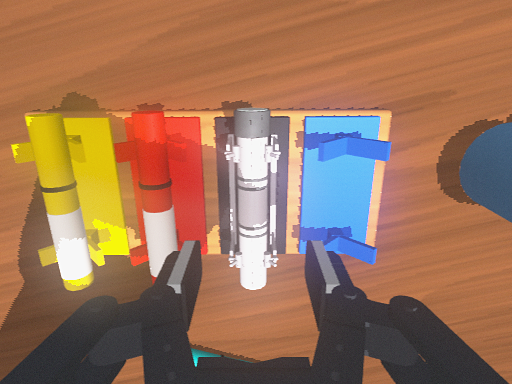

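The wrist view shows the fingers straddling the torch (barrel at column 253, head at row 120), clear of red's barrel, and the blue dock is empty. Descend, grip at 30 N and pull up slowly.

```bash
python3 -m jog '[{"linear":[0,0,0.5],"roll":0},{"linear":[0,0,0.5],"roll":0},{"linear":[0,0,0.4],"roll":0},{"linear":[0,0,0.3],"roll":0},{"linear":[0,0,0.2],"roll":0},{"linear":[0,0,0.08],"roll":0},{"linear":[0,0,0],"roll":0},{"linear":[0,0,0],"roll":0}]'
python3 -m jog '[{"linear":[0,0,0],"roll":0},{"linear":[0,0,0],"roll":0},{"linear":[0,0,0],"roll":0},{"linear":[0,0,0],"roll":0},{"linear":[0,0,0],"roll":0},{"linear":[0,0,0],"roll":0}]' -1 30
python3 -m jog '[{"linear":[0,0,-0.05],"roll":0},{"linear":[0,0,-0.05],"roll":0},{"linear":[0,0,-0.05],"roll":0},{"linear":[0,0,-0.05],"roll":0},{"linear":[0,0,-0.05],"roll":0},{"linear":[0,0,-0.05],"roll":0},{"linear":[0,0,-0.05],"roll":0},{"linear":[0,0,-0.05],"roll":0},{"linear":[0,0,-0.05],"roll":0},{"linear":[0,0,-0.05],"roll":0},{"linear":[0,0,-0.05],"roll":0},{"linear":[0,0,-0.05],"roll":0}]'
python3 -m jog '[{"linear":[0,0,-0.1],"roll":0},{"linear":[0,0,-0.2],"roll":0},{"linear":[0,0,-0.4],"roll":0},{"linear":[0,0,-0.8],"roll":0},{"linear":[0,0,-0.8],"roll":0},{"linear":[0,0,-0.8],"roll":0},{"linear":[0,0,-0.7],"roll":0},{"linear":[0,0,0],"roll":0},{"linear":[0,0,0],"roll":0}]'
python3 - <<'E'
from h import *
o=env.observe(); c=optics.calibration("wrist"); im=optics.get_image("wrist")[:,:,::-1]
np.savez("w4.npz",im=im,T=c["T"],pos=o["position"],R=o["tool_rot"])
cv2.imwrite("pics/w4.png",cv2.resize(im,(800,600),interpolation=cv2.INTER_CUBIC))
E
```

```text
time_s: 10.85
position: [0.5496, -0.2438, 0.0298]
tool_rot: [[0.971, -0.239, 0.001], [-0.239, -0.971, -0.001], [0.001, 0.001, -1.0]]
ft_force: [0.2, -0.3, 0.5]
grip_width: 0.0511
gripper_force: 0.0
time_s: 11.35
position: [0.5494, -0.2438, 0.0296]
tool_rot: [[0.971, -0.239, 0.001], [-0.239, -0.971, -0.001], [0.001, 0.0, -1.0]]
ft_force: [-0.2, 0.6, 6.6]
grip_width: 0.0191
gripper_force: 29.4
time_s: 12.35
position: [0.5493, -0.2437, 0.0533]
tool_rot: [[0.971, -0.239, 0.0], [-0.239, -0.971, -0.0], [0.001, 0.0, -1.0]]
ft_force: [-1.0, -0.9, 0.4]
grip_width: 0.0189
gripper_force: 30.1
time_s: 13.1
position: [0.5495, -0.2438, 0.2069]
tool_rot: [[0.971, -0.239, 0.003], [-0.239, -0.971, -0.002], [0.004, 0.001, -1.0]]
ft_force: [-0.2, 0.3, -1.7]
grip_width: 0.0188
gripper_force: 30.1
```

View pics/w4.png

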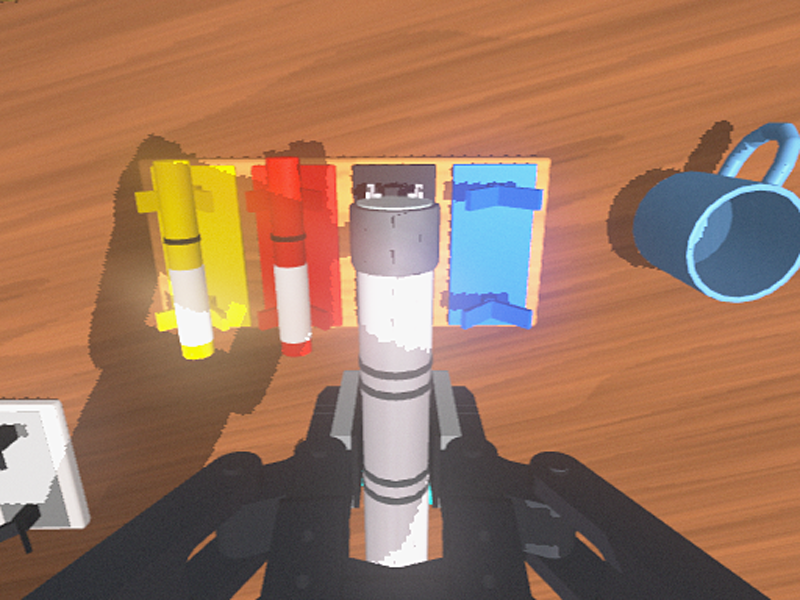

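View pics/t3.png

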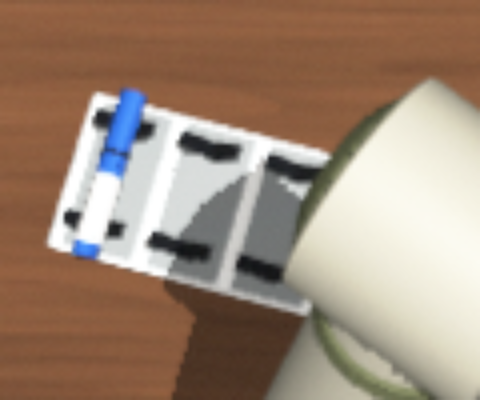

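The wrist view shows the torch free and held level (head end at (395,204)). The top crop shows blue lying in the leftmost place.

```bash
python3 - <<'E'
from h import *
d=np.load("w4.npz"); c=optics.calibration("wrist"); c["T"]=d["T"]
print(((proj_plane(c,np.array([(395,204)])/1.5625,d["pos"][2]+.0165)-d["pos"])@d["R"]).round(4))
E
python3 go.py .4739 .217 .19 -.2403
```

```text
[[ 0.065  -0.0006 -0.0163]]
roll -0.02 lin [ -4.56 -10.73   0.38] pos [ 0.549  -0.2434  0.2052]
```

```bash
python3 -m jog '[{"linear":[-0.38,-0.89,0],"roll":0},{"linear":[-0.38,-0.89,0],"roll":0},{"linear":[-0.38,-0.89,0],"roll":0},{"linear":[-0.38,-0.89,0],"roll":0},{"linear":[-0.38,-0.89,0],"roll":0},{"linear":[-0.38,-0.89,0],"roll":0},{"linear":[-0.38,-0.89,0],"roll":0},{"linear":[-0.38,-0.89,0],"roll":0},{"linear":[-0.38,-0.89,0],"roll":0},{"linear":[-0.38,-0.89,0],"roll":0},{"linear":[-0.38,-0.89,0],"roll":0},{"linear":[-0.38,-0.89,0],"roll":0}]'
python3 -m jog '[{"linear":[0,0,0.6],"roll":0},{"linear":[0,0,0.8],"roll":0},{"linear":[0,0,0.6],"roll":0},{"linear":[0,0,0.2],"roll":0},{"linear":[0,0,0],"roll":0},{"linear":[0,0,0],"roll":0},{"linear":[0,0,0],"roll":0}]'
python3 go.py .4729 .2172 .0295 -.2403
```

```text
time_s: 14.15
position: [0.4731, 0.2165, 0.2037]
tool_rot: [[0.971, -0.239, -0.003], [-0.239, -0.971, -0.001], [-0.002, 0.001, -1.0]]
ft_force: [0.5, -0.7, -0.6]
grip_width: 0.019
gripper_force: 30.1
time_s: 14.73
position: [0.4751, 0.2148, 0.1181]
tool_rot: [[0.971, -0.24, 0.002], [-0.24, -0.971, 0.0], [0.002, -0.001, -1.0]]
ft_force: [0.3, 0.6, -0.2]
grip_width: 0.0191
gripper_force: 30.1
roll -0.02 lin [-0.07 -0.04  2.22] pos [0.4751 0.2148 0.1181]
```

```bash
python3 -m jog '[{"linear":[-0.06,-0.04,0.5],"roll":0},{"linear":[0,0,0.5],"roll":0},{"linear":[0,0,0.5],"roll":0},{"linear":[0,0,0.3],"roll":0},{"linear":[0,0,0.2],"roll":0},{"linear":[0,0,0.15],"roll":0},{"linear":[0,0,0],"roll":0},{"linear":[0,0,0],"roll":0}]'; python3 go.py .4729 .2172 .0295 -.2403
```

```text
time_s: 15.4
position: [0.4729, 0.2171, 0.0317]
tool_rot: [[0.971, -0.239, 0.001], [-0.239, -0.971, 0.0], [0.001, -0.001, -1.0]]
ft_force: [0.8, 0.6, -0.3]
grip_width: 0.0187
gripper_force: 30.2
roll -0.02 lin [-0.   -0.    0.05] pos [0.4729 0.2171 0.0317]
```

```bash
python3 -m jog '[{"linear":[0,0,0.05],"roll":0},{"linear":[0,0,0],"roll":0}]'
python3 -m jog '[{"linear":[0,0,0],"roll":0},{"linear":[0,0,0],"roll":0},{"linear":[0,0,0],"roll":0},{"linear":[0,0,0],"roll":0},{"linear":[0,0,0],"roll":0}]' 0.2
python3 -m jog '[{"linear":[0,0,-0.3],"roll":0},{"linear":[0,0,-0.6],"roll":0},{"linear":[0,0,-0.9],"roll":0},{"linear":[0,0,-0.9],"roll":0},{"linear":[0,0,-0.9],"roll":0},{"linear":[0,0,-0.4],"roll":0},{"linear":[0,0,0],"roll":0},{"linear":[0,0,0],"roll":0}]'
python3 go.py .565 -.1811 .19 -.2409
python3 - <<'E'
from h import *
o=env.observe(); c=optics.calibration("wrist"); im=optics.get_image("wrist")[:,:,::-1]
np.savez("w5.npz",im=im,T=c["T"],pos=o["position"],R=o["tool_rot"])
cv2.imwrite("pics/w5.png",cv2.resize(im,(800,600),interpolation=cv2.INTER_CUBIC))
E
```

```text
time_s: 15.57
position: [0.4732, 0.2174, 0.0299]
tool_rot: [[0.971, -0.239, 0.003], [-0.239, -0.971, 0.001], [0.002, -0.002, -1.0]]
ft_force: [0.9, 1.8, 1.7]
grip_width: 0.0192
gripper_force: 30.4
time_s: 15.98
position: [0.4723, 0.217, 0.0289]
tool_rot: [[0.971, -0.239, -0.0], [-0.239, -0.971, -0.0], [-0.0, 0.0, -1.0]]
ft_force: [0.0, 0.5, -0.3]
grip_width: 0.0512
gripper_force: 0.0
time_s: 16.65
position: [0.4723, 0.217, 0.1891]
tool_rot: [[0.971, -0.239, 0.001], [-0.239, -0.971, 0.0], [0.001, -0.0, -1.0]]
ft_force: [0.1, -0.5, 0.2]
grip_width: 0.0514
gripper_force: 0.0
roll -0.01 lin [ 4.62  9.11 -0.02] pos [0.4723 0.217  0.1891]
```

View pics/w5.png

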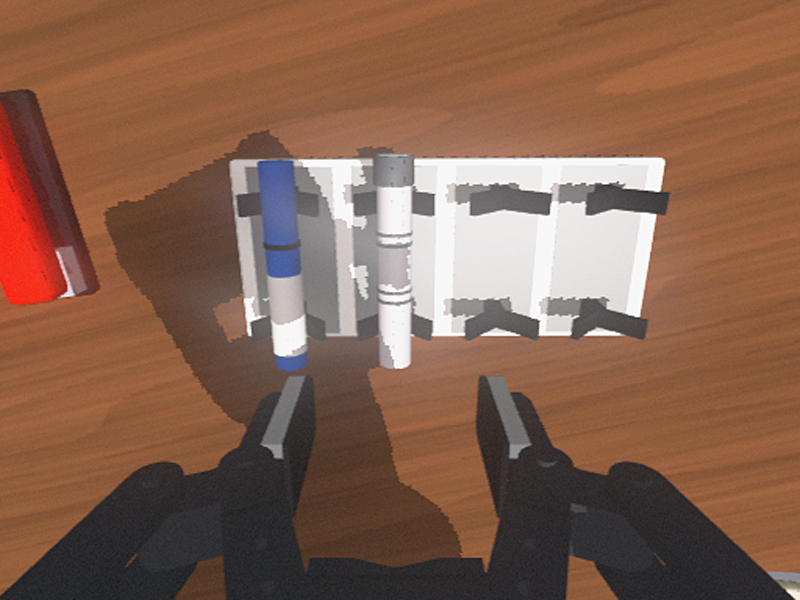

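Blue (282,265) and the torch (394,260) both lie straight and centred in places 1 and 2. Red is next.

```bash
python3 -m jog '[{"linear":[0.46,0.91,0],"roll":0},{"linear":[0.46,0.91,0],"roll":0},{"linear":[0.46,0.91,0],"roll":0},{"linear":[0.46,0.91,0],"roll":0},{"linear":[0.46,0.91,0],"roll":0},{"linear":[0.46,0.91,0],"roll":0},{"linear":[0.46,0.91,0],"roll":0},{"linear":[0.46,0.91,0],"roll":0},{"linear":[0.46,0.91,0],"roll":0},{"linear":[0.46,0.91,0],"roll":0}]'
python3 -m jog '[{"linear":[0,0,0.6],"roll":0},{"linear":[0,0,0.8],"roll":0},{"linear":[0,0,0.6],"roll":0},{"linear":[0,0,0],"roll":0},{"linear":[0,0,0],"roll":0},{"linear":[0,0,0],"roll":0}]'; python3 go.py .565 -.1811 .029 -.2409
```

```text
time_s: 17.53
position: [0.5634, -0.1823, 0.1868]
tool_rot: [[0.971, -0.24, -0.003], [-0.24, -0.971, 0.002], [-0.004, -0.001, -1.0]]
ft_force: [0.9, 0.4, -0.0]
grip_width: 0.0513
gripper_force: 0.0
time_s: 18.03
position: [0.5643, -0.1805, 0.1096]
tool_rot: [[0.971, -0.239, 0.001], [-0.239, -0.971, -0.0], [0.001, 0.0, -1.0]]
ft_force: [0.0, -0.4, -0.1]
grip_width: 0.0512
gripper_force: 0.0
roll -0.01 lin [0.02 0.01 2.02] pos [ 0.5643 -0.1805  0.1096]
```

```bash
python3 -m jog '[{"linear":[0.02,0,0.5],"roll":0},{"linear":[0,0,0.5],"roll":0},{"linear":[0,0,0.4],"roll":0},{"linear":[0,0,0.3],"roll":0},{"linear":[0,0,0.2],"roll":0},{"linear":[0,0,0.1],"roll":0},{"linear":[0,0,0],"roll":0},{"linear":[0,0,0],"roll":0}]'
python3 -m jog '[{"linear":[0,0,0],"roll":0},{"linear":[0,0,0],"roll":0},{"linear":[0,0,0],"roll":0},{"linear":[0,0,0],"roll":0},{"linear":[0,0,0],"roll":0},{"linear":[0,0,0],"roll":0}]' -1 30
python3 -m jog '[{"linear":[0,0,-0.4],"roll":0},{"linear":[0,0,-0.6],"roll":0},{"linear":[0,0,-0.8],"roll":0},{"linear":[0,0,-0.9],"roll":0},{"linear":[0,0,-0.9],"roll":0},{"linear":[0,0,-0.6],"roll":0},{"linear":[0,0,0],"roll":0},{"linear":[0,0,0],"roll":0}]'
cat > held.py <<'E'
from h import *
o=env.observe(); c=optics.calibration("wrist"); im=optics.get_image("wrist")
# top edge of the held barrel: strongest vertical change along the barrel's column, near the predicted row
p=o["position"]+o["tool_rot"]@np.array([.062,0,-.0187]); q=pix(c,p)[0]; u=int(q[0])
col=im[:,u-6:u+7].astype(float).mean(1); v0=int(q[1]); 
hsv=cv2.cvtColor(im,cv2.COLOR_RGB2HSV)[:,u-6:u+7].astype(float).mean(1)
print("pred end px",q.round(1)); print([(v,hsv[v].round().astype(int).tolist()) for v in range(v0-14,v0+16,2)])
cv2.imwrite("pics/held_%d.png"%(o["time_s"]*10),im[:,:,::-1])
E
python3 held.py; python3 go.py .4584 .1539 .19 -.2403
```

```text
time_s: 18.7
position: [0.5652, -0.1809, 0.0299]
tool_rot: [[0.971, -0.239, 0.001], [-0.239, -0.971, -0.001], [0.002, 0.0, -1.0]]
ft_force: [0.4, -0.1, 0.5]
grip_width: 0.0512
gripper_force: 0.0
time_s: 19.2
position: [0.5651, -0.1802, 0.0296]
tool_rot: [[0.971, -0.239, 0.001], [-0.239, -0.971, 0.0], [0.001, -0.001, -1.0]]
ft_force: [0.9, 4.4, 5.3]
grip_width: 0.0192
gripper_force: 29.6
time_s: 19.87
position: [0.5648, -0.181, 0.1979]
tool_rot: [[0.971, -0.239, 0.002], [-0.239, -0.971, -0.002], [0.002, 0.001, -1.0]]
ft_force: [-0.1, -0.4, -1.7]
grip_width: 0.019
gripper_force: 29.5
pred end px [254.3 139.4]
[(125, [4, 215, 246]), (127, [4, 213, 246]), (129, [4, 216, 249]), (131, [4, 206, 204]), (133, [4, 209, 207]), (135, [4, 207, 210]), (137, [4, 208, 212]), (139, [4, 198, 248]), (141, [4, 198, 247]), (143, [4, 199, 246]), (145, [4, 201, 247]), (147, [4, 199, 247]), (149, [5, 198, 247]), (151, [4, 198, 247]), (153, [5, 199, 247])]
roll -0.02 lin [-4.56 -7.49  0.16] pos [ 0.5643 -0.1807  0.1964]
```

```bash
python3 -m jog '[{"linear":[-0.51,-0.83,0],"roll":0},{"linear":[-0.51,-0.83,0],"roll":0},{"linear":[-0.51,-0.83,0],"roll":0},{"linear":[-0.51,-0.83,0],"roll":0},{"linear":[-0.51,-0.83,0],"roll":0},{"linear":[-0.51,-0.83,0],"roll":0},{"linear":[-0.51,-0.83,0],"roll":0},{"linear":[-0.51,-0.83,0],"roll":0},{"linear":[-0.51,-0.83,0],"roll":0}]'
python3 -m jog '[{"linear":[0,0,0.6],"roll":0},{"linear":[0,0,0.8],"roll":0},{"linear":[0,0,0.6],"roll":0},{"linear":[0,0,0],"roll":0},{"linear":[0,0,0],"roll":0},{"linear":[0,0,0],"roll":0}]'
python3 go.py .4567 .1543 .0295 -.2403
```

```text
time_s: 20.67
position: [0.4564, 0.1548, 0.1954]
tool_rot: [[0.971, -0.24, -0.003], [-0.24, -0.971, -0.0], [-0.003, 0.001, -1.0]]
ft_force: [0.1, 0.3, 0.0]
grip_width: 0.019
gripper_force: 29.5
time_s: 21.17
position: [0.4584, 0.1533, 0.1176]
tool_rot: [[0.971, -0.24, 0.001], [-0.24, -0.971, -0.0], [0.001, -0.0, -1.0]]
ft_force: [-0.1, 0.2, 0.5]
grip_width: 0.0191
gripper_force: 29.5
roll -0.02 lin [-0.05 -0.01  2.2 ] pos [0.4584 0.1533 0.1176]
```

```bash
python3 -m jog '[{"linear":[-0.05,0,0.5],"roll":0},{"linear":[0,0,0.5],"roll":0},{"linear":[0,0,0.5],"roll":0},{"linear":[0,0,0.3],"roll":0},{"linear":[0,0,0.2],"roll":0},{"linear":[0,0,0.18],"roll":0},{"linear":[0,0,0],"roll":0},{"linear":[0,0,0],"roll":0}]'
python3 -m jog '[{"linear":[0,0,0],"roll":0},{"linear":[0,0,0],"roll":0},{"linear":[0,0,0],"roll":0},{"linear":[0,0,0],"roll":0},{"linear":[0,0,0],"roll":0}]' 0.2
python3 -m jog '[{"linear":[0,0,-0.3],"roll":0},{"linear":[0,0,-0.6],"roll":0},{"linear":[0,0,-0.9],"roll":0},{"linear":[0,0,-0.9],"roll":0},{"linear":[0,0,-0.9],"roll":0},{"linear":[0,0,-0.4],"roll":0},{"linear":[0,0,0],"roll":0},{"linear":[0,0,0],"roll":0}]'
python3 go.py .5805 -.118 .19 -.2409
```

```text
time_s: 21.83
position: [0.4566, 0.1539, 0.0303]
tool_rot: [[0.971, -0.239, 0.001], [-0.239, -0.971, 0.0], [0.001, -0.0, -1.0]]
ft_force: [-0.4, 0.1, 0.6]
grip_width: 0.0188
gripper_force: 30.0
time_s: 22.25
position: [0.456, 0.1539, 0.0299]
tool_rot: [[0.971, -0.239, 0.0], [-0.239, -0.971, -0.0], [0.0, -0.0, -1.0]]
ft_force: [-0.8, 1.8, -0.5]
grip_width: 0.0511
gripper_force: 0.0
time_s: 22.92
position: [0.456, 0.1539, 0.19]
tool_rot: [[0.971, -0.239, 0.001], [-0.239, -0.971, 0.0], [0.001, -0.0, -1.0]]
ft_force: [-0.2, -0.6, 0.2]
grip_width: 0.0516
gripper_force: 0.0
roll -0.01 lin [4.64 5.86 0.  ] pos [0.456  0.1539 0.19  ]
```

```bash
python3 -m jog '[{"linear":[0.58,0.73,0],"roll":0},{"linear":[0.58,0.73,0],"roll":0},{"linear":[0.58,0.73,0],"roll":0},{"linear":[0.58,0.73,0],"roll":0},{"linear":[0.58,0.73,0],"roll":0},{"linear":[0.58,0.73,0],"roll":0},{"linear":[0.58,0.73,0],"roll":0},{"linear":[0.58,0.75,0],"roll":0}]'
python3 -m jog '[{"linear":[0,0,0.6],"roll":0},{"linear":[0,0,0.8],"roll":0},{"linear":[0,0,0.6],"roll":0},{"linear":[0,0,0],"roll":0},{"linear":[0,0,0],"roll":0},{"linear":[0,0,0],"roll":0}]'; python3 go.py .5805 -.118 .029 -.2409
```

```text
time_s: 23.58
position: [0.58, -0.1197, 0.1875]
tool_rot: [[0.971, -0.24, -0.003], [-0.24, -0.971, 0.002], [-0.004, -0.001, -1.0]]
ft_force: [0.2, 0.8, -0.1]
grip_width: 0.0512
gripper_force: 0.0
time_s: 24.08
position: [0.5805, -0.1182, 0.1104]
tool_rot: [[0.971, -0.239, 0.001], [-0.239, -0.971, -0.0], [0.001, 0.0, -1.0]]
ft_force: [0.2, -0.0, -0.1]
grip_width: 0.0513
gripper_force: 0.0
roll -0.01 lin [-0.   -0.    2.04] pos [ 0.5805 -0.1182  0.1104]
```

```bash
python3 -m jog '[{"linear":[0,0,0.5],"roll":0},{"linear":[0,0,0.5],"roll":0},{"linear":[0,0,0.4],"roll":0},{"linear":[0,0,0.3],"roll":0},{"linear":[0,0,0.2],"roll":0},{"linear":[0,0,0.12],"roll":0},{"linear":[0,0,0],"roll":0},{"linear":[0,0,0],"roll":0}]'
python3 -m jog '[{"linear":[0,0,0],"roll":0},{"linear":[0,0,0],"roll":0},{"linear":[0,0,0],"roll":0},{"linear":[0,0,0],"roll":0},{"linear":[0,0,0],"roll":0},{"linear":[0,0,0],"roll":0}]' -1 30
python3 -m jog '[{"linear":[0,0,-0.4],"roll":0},{"linear":[0,0,-0.6],"roll":0},{"linear":[0,0,-0.8],"roll":0},{"linear":[0,0,-0.9],"roll":0},{"linear":[0,0,-0.9],"roll":0},{"linear":[0,0,-0.6],"roll":0},{"linear":[0,0,0],"roll":0},{"linear":[0,0,0],"roll":0}]'
python3 held.py; python3 go.py .4429 .0908 .19 -.2403
```

```text
time_s: 24.75
position: [0.5806, -0.1183, 0.0298]
tool_rot: [[0.971, -0.239, 0.001], [-0.239, -0.971, -0.001], [0.001, 0.0, -1.0]]
ft_force: [-0.4, -0.2, -0.7]
grip_width: 0.0512
gripper_force: 0.0
time_s: 25.25
position: [0.5807, -0.1172, 0.0298]
tool_rot: [[0.971, -0.239, 0.002], [-0.239, -0.971, 0.001], [0.002, -0.002, -1.0]]
ft_force: [1.0, 5.6, 3.7]
grip_width: 0.0188
gripper_force: 30.3
time_s: 25.92
position: [0.5804, -0.1182, 0.1983]
tool_rot: [[0.971, -0.239, 0.003], [-0.239, -0.971, -0.001], [0.003, 0.001, -1.0]]
ft_force: [-0.1, 0.3, -2.0]
grip_width: 0.0189
gripper_force: 29.9
pred end px [254.4 139.4]
[(125, [29, 245, 247]), (127, [29, 245, 247]), (129, [29, 245, 247]), (131, [29, 245, 247]), (133, [30, 245, 249]), (135, [25, 243, 219]), (137, [25, 243, 222]), (139, [25, 244, 224]), (141, [25, 244, 225]), (143, [30, 245, 251]), (145, [30, 245, 247]), (147, [30, 245, 247]), (149, [30, 245, 247]), (151, [30, 245, 247]), (153, [30, 245, 247])]
roll -0.02 lin [-4.57 -4.26  0.17] pos [ 0.5798 -0.118   0.1967]
```

```bash
python3 -m jog '[{"linear":[-0.65,-0.61,0],"roll":0},{"linear":[-0.65,-0.61,0],"roll":0},{"linear":[-0.65,-0.61,0],"roll":0},{"linear":[-0.65,-0.61,0],"roll":0},{"linear":[-0.65,-0.61,0],"roll":0},{"linear":[-0.65,-0.61,0],"roll":0},{"linear":[-0.65,-0.61,0],"roll":0}]'
python3 -m jog '[{"linear":[0,0,0.6],"roll":0},{"linear":[0,0,0.8],"roll":0},{"linear":[0,0,0.6],"roll":0},{"linear":[0,0,0],"roll":0},{"linear":[0,0,0],"roll":0},{"linear":[0,0,0],"roll":0}]'
python3 go.py .4426 .0909 .0298 -.2403
```

```text
time_s: 26.55
position: [0.4424, 0.0925, 0.1955]
tool_rot: [[0.971, -0.24, -0.003], [-0.24, -0.971, 0.0], [-0.003, 0.0, -1.0]]
ft_force: [0.6, -0.0, 0.5]
grip_width: 0.0188
gripper_force: 29.9
time_s: 27.05
position: [0.4447, 0.0911, 0.1176]
tool_rot: [[0.971, -0.24, 0.0], [-0.24, -0.971, -0.0], [0.0, -0.0, -1.0]]
ft_force: [0.2, -0.3, -0.4]
grip_width: 0.0187
gripper_force: 29.9
roll -0.02 lin [-0.05  0.02  2.19] pos [0.4447 0.0911 0.1176]
```

```bash
python3 -m jog '[{"linear":[-0.05,0.01,0.5],"roll":0},{"linear":[0,0,0.5],"roll":0},{"linear":[0,0,0.5],"roll":0},{"linear":[0,0,0.3],"roll":0},{"linear":[0,0,0.2],"roll":0},{"linear":[0,0,0.18],"roll":0},{"linear":[0,0,0],"roll":0},{"linear":[0,0,0],"roll":0}]'
python3 -m jog '[{"linear":[0,0,0],"roll":0},{"linear":[0,0,0],"roll":0},{"linear":[0,0,0],"roll":0},{"linear":[0,0,0],"roll":0},{"linear":[0,0,0],"roll":0}]' 0.2
python3 -m jog '[{"linear":[0,0,-0.3],"roll":0},{"linear":[0,0,-0.6],"roll":0},{"linear":[0,0,-0.9],"roll":0},{"linear":[0,0,-0.9],"roll":0},{"linear":[0,0,-0.9],"roll":0},{"linear":[0,-0.7,-0.5],"roll":0},{"linear":[0,-0.8,-0.3],"roll":0},{"linear":[0,-0.8,0],"roll":0},{"linear":[0,0,0],"roll":0},{"linear":[0,0,0],"roll":0},{"linear":[0,0,0],"roll":0}]'
python3 - <<'E'
from h import *
c=optics.calibration("wrist"); im=optics.get_image("wrist")[:,:,::-1]
cv2.imwrite("pics/w6.png",cv2.resize(im,(800,600),interpolation=cv2.INTER_CUBIC))
p=np.array([.4661,.1855,-.2403]);C,S=np.cos(p[2]),np.sin(p[2]); im2=cv2.resize(im,(1600,1200),interpolation=cv2.INTER_CUBIC)
for y in (.0975,.0325,-.0325,-.0975):
    L=np.array([(.062,y-.01,.046),(.062,y+.01,.046),(-.062,y+.01,.046),(-.062,y-.01,.046)])
    Wd=np.c_[p[0]+C*L[:,0]-S*L[:,1],p[1]+S*L[:,0]+C*L[:,1],L[:,2]]
    cv2.polylines(im2,[(pix(c,Wd)*3.125).astype(np.int32)],True,(0,255,0),1)
cv2.imwrite("pics/o6.png",cv2.resize(im2,(800,600),interpolation=cv2.INTER_AREA))
cv2.imwrite("pics/side6.png",cv2.resize(optics.get_image("side")[:,:,::-1][140:300,120:360],None,fx=3.3,fy=3.3,interpolation=cv2.INTER_CUBIC))
E
```

```text
time_s: 27.72
position: [0.4428, 0.0913, 0.0303]
tool_rot: [[0.971, -0.239, 0.001], [-0.239, -0.971, -0.0], [0.001, -0.0, -1.0]]
ft_force: [1.2, -0.9, -0.2]
grip_width: 0.0189
gripper_force: 30.1
time_s: 28.13
position: [0.4423, 0.0913, 0.0299]
tool_rot: [[0.971, -0.239, 0.0], [-0.239, -0.971, -0.0], [0.0, -0.0, -1.0]]
ft_force: [-0.4, 0.1, 0.0]
grip_width: 0.0515
gripper_force: 0.0
time_s: 29.05
position: [0.4639, 0.1804, 0.2053]
tool_rot: [[0.971, -0.239, -0.001], [-0.239, -0.971, -0.0], [-0.001, 0.001, -1.0]]
ft_force: [-0.1, 0.9, 0.1]
grip_width: 0.0514
gripper_force: 0.0
```

View pics/o6.png

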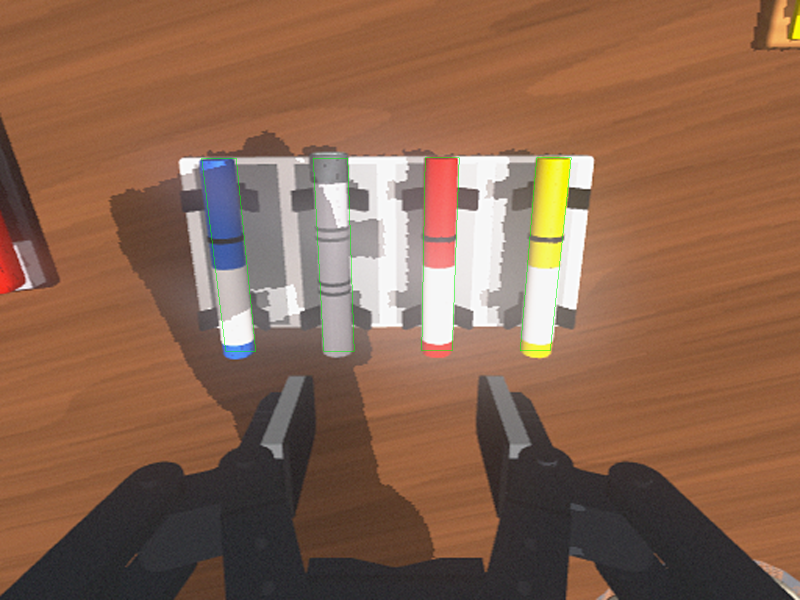

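View pics/side6.png

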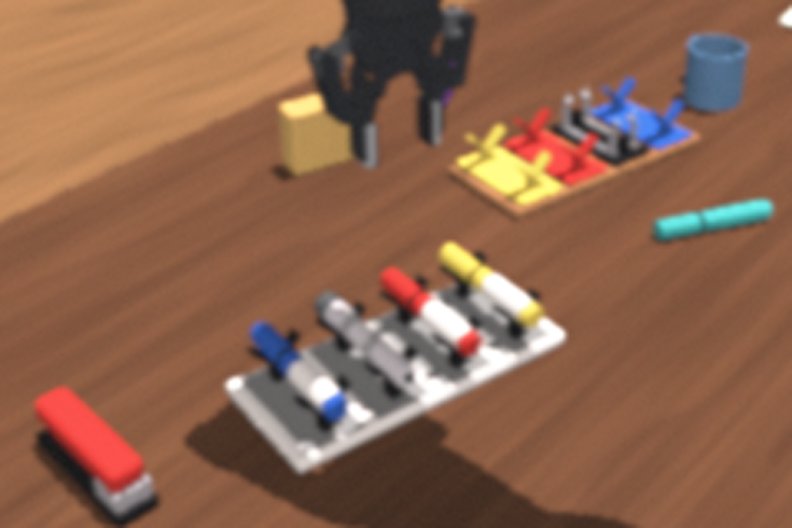

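The overlay shows blue (225,257), torch (334,255), red (439,257) and yellow (544,257) level and on their predicted outlines. The side view shows the wooden rack empty, with the mug, clock and stapler in place. Handing the job in.

```bash
python3 -c "
from rig import env
print(env.close_job())"
```

```text
the job is handed in; nothing more can be done
None
```

The job is handed in at about 29 s: the white rack now holds, from left to right, blue marker, torch, red marker and yellow marker, all level and centred to within about 2 mm in the last pictures, with the mug, clock and stapler left untouched.

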